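# Scrub the centrifuge cup and put the brush away

### The arm

A 6-joint arm with a two-finger parallel gripper is mounted at the origin on the work surface. World frame = base frame: x ahead of the robot, y to its left, z up, the work surface at z = 0. Lengths are in m, angles in rad, forces in N, time in s.
With the tool pointing down it reaches from about 0.35 to 0.875 m from the base axis. Payload 15.5 kg.
Tool frame: the origin (TCP) lies between the finger pads, 19 mm behind the fingertips; this is the grasp point; z points along the fingers, y is the line along which they close (so a half turn about z gives the same grasp; the last joint's range is limited). The gripper opens to 85 mm and grips with 20 to 120 N. Pads are 22 mm wide; open, the fingers measure 114 mm over their backs; the gripper's body (76 mm by 85 mm) begins 54 mm behind the grasp point. The pads swing forward as they close: fully open they stand 13 mm farther back than shut.
Start: joints at [1.089, 0.494, 1.345, -0, 1.302, -0.096], TCP at [0.236, 0.579, 0.25] pointing down, gripper open.
Joint ranges: [-2.91, 2.91], [-0.82, 2.16], [0.22, 2.67], [-1.22, 4.37], [0.12, 2.79], [-3.08, 3.08]. Speed limits (rad/s): [1.89, 1.89, 2.57, 3.01, 3.01, 3.01].

### API

Orientations are given as a unit quaternion [x, y, z, w].
In Python, from cell import read_state, viewer, robot gives the robot as it stands. The module is installed in compiled form; this text tells all that it offers.
- The arm moves only by the shell command python3 -m handwheel 'ROWS' [FORCE]. ROWS is JSON, one flat list of numbers, 5 for each row, row after row: the shift along the tool's x, y, z in m, then the turn about the tool's z in rad, then the closure, from 0 (fully open) to 1 (shut). In form: [tx, ty, tz, yaw, fingers, tx, ty, tz, yaw, fingers, ...]. A call has 1 to 12 rows; each row is the pose to reach, as a shift and turn from the pose commanded when the call began, along the tool's axes at that moment; what a row does not reach only later rows make up. A row lasts 1/10 s, in which the tool goes at most 50 mm and 8.59 degrees, less where a joint would pass 70% of its speed; a pose out of reach is approached as far as the arm can. A call with a gripper value outside its range is refused whole. The fingers move at their own pace and stop on an object; FORCE is the grip in N (left out, the last holds). Time passes only in rows, so rows that repeat a pose let the fingers close. It gives the time, the measured TCP pose, the force, the opening and the grip force at its end, in the units of the state.
- read_state(): the state, without advancing time (a new reading comes with each control period).
- viewer.camera(name): name is "scene" or "top" or "wrist"; returns (picture, depth): 400x640x3 uint8, red, green, blue; 400x640 float32, m along the optical axis (not along the pixel's ray), 0 where there is no reading.
- viewer.calibration(name): a dict with "fovy" (degrees; the focal length in pixels is half the picture's height over the tangent of half this angle, whatever the lens; pixels are square), "cx", "cy" (the principal point, pixels), "position" and "attitude" of the camera in the world. Camera axes: x right, y down, z forward; pixel columns grow to the right and rows downward; lengths in m; the calibration is good to about 2 mm. A picture is of the moment at which its call begins: read the wrist's pose just before it. calibration takes no time and is no camera call; for the wrist camera it gives the pose at the moment of the call.
- robot.finish_job(): hands the job in; it is judged then, once.
The state is a dict: "clock": time; "qpos": joint angles; "joint_velocities": joint speeds; "joint_torque": joint torques, N m; "eef_pos": TCP position; "orientation": TCP orientation; "contact_force": force on the tool from outside, world axes, zero at the start; "moment": the same for the moment, N m; "finger_gap": finger opening in m; "grip_force": force on a finger pad.
Only numpy, scipy, OpenCV 4.12 (cv2) and the standard library are available. Lean on these libraries where they do the work, as an engineer would, in place of code of your own. Each camera call takes 0.05 s, during which the arm holds its last target. There are 200 camera calls.

### The job

Scrub out the steel centrifuge cup with the long brush: first stand the brush head down in the cup, leaning on the rim, and let go of it, then take it again by the end of its handle and, holding it upright, make three full up-and-down strokes inside the cup, each from the cup's floor until the brush's tip is nearly up at the rim. Then put the brush head down into its white tube holder and press it firmly down until its collar sits fully home on the tube's rim, and let go. Leave everything else on the table where it is.

Things in the scene. Friction and masses are not known exactly. Their poses are not given: they have to be found in the camera images.
- brush: brush, 210 mm long, 100 g, round. Origin: centre of the bristle tip; x axis: from tip to handle end. From the tip: white bristle head to 55 mm (solid 30 mm across, bristle ends 35), steel stem 9 mm across to 112, collar 60 across from 112 to 117, white handle 22 across to 210. Centre of mass at 65 mm. Starts lying level in the rest's slots, axis 55 mm above the table
- brush_collar (a point): centre of the collar's underside (the side facing the bristles), on the brush's axis 112 mm from the tip
- brush_end (a point): centre of the handle's end face, on the brush's axis 210 mm from the tip
- rest: fixed steel brush rest, foot 200 x 70 x 8 mm. Origin under it; the brush lies along its x axis, tip at x = -100 mm, collar at +12 to +17, handle end at +110. Slotted uprights 55 mm high, 8 mm thick at x = -72 (49 mm wide, under the bristle head) and +98 (37 mm wide, under the handle's end); between these the handle is free all round
- cup: round steel centrifuge cup fixed on a dark square foot 100 x 100 x 12 mm. Origin: centre of its underside. Outside 80 mm across, inside 72 mm across and 75 deep; inner floor 20 mm, rim 95 mm above the table. The brush, let go in it, leans about 40 deg from upright, tip in the corner across from where it leans on the rim
- cup_in (a point): centre of the steel cup's inner floor, 20 mm above the table, z up
- cup_rim (a point): centre of the steel cup's mouth, 95 mm above the table
- holder: fixed white plastic tube holder on a round foot 96 mm across and 6 mm high. Origin at the centre of its underside. Tube 50 mm outside, 42 mm inside, 122 mm high, inner floor 6 mm above the table: the brush's head hangs inside it and the collar sits on its rim
- holder_rim (a point): centre of the holder tube's mouth, 122 mm above the table, z up
- beaker: clear plastic beaker, 66 mm across, 62 mm high, shallower and thinner than the steel cup and with no foot; bystander
- tape: roll of paper tape lying flat, 68 mm across, 25 mm high; bystander
- saline: clear plastic bottle, 68 mm across, 150 mm high; bystander
- gel: clear plastic bottle, 60 mm across, 130 mm high; bystander
- dish: low steel tray 160 x 100 x 35 mm with a squeeze ball in it; bystander
- jar: jar 80 mm across, 110 mm high; bystander

How it is judged:
By the outcome, as a careful person would: the job done as asked, in the order asked, and still so for the second after the job is handed in, with the robot touching nothing.
It also fails if it takes over 62 s, if anything falls off the work surface, if the arm or the gripper's body presses on something with over 40 N, if the wrist force passes 120 N, or if a joint passes its speed limit or range.

## Working session

There is one attempt and no reset: what is moved stays moved. The work goes in short steps, Python scripts to look and compute and a shell command to move; the robot and the scene stay as the last step left them, time stands still between calls to the robot, and variables do not carry over. Pictures are saved under pics/ and viewed, at most 12 in all, crops included, and the job is handed in when it is done.

```bash
mkdir -p pics; ls; python3 - <<'E'
from cell import read_state, viewer
import cv2,numpy as np
s=read_state(); print({k:np.round(v,3).tolist() for k,v in s.items()})
for n in ("scene","top"):
    c=viewer.calibration(n); print(n,{k:np.round(v,4).tolist() for k,v in c.items()})
    p,d=viewer.camera(n); cv2.imwrite(f"pics/{n}0.png",p[:,:,::-1]); np.savez(f"{n}0.npz",p=p,d=d,**c)
E
```

```text
pics
{'clock': 0.0, 'qpos': [1.088, 0.494, 1.346, -0.0, 1.302, -0.096], 'joint_velocities': [-0.0, -0.0, -0.0, -0.001, -0.001, 0.001], 'joint_torque': [-0.006, -88.218, -38.386, -0.0, 0.01, -0.0], 'eef_pos': [0.236, 0.579, 0.249], 'orientation': [0.192, 0.981, -0.001, -0.0], 'contact_force': [0.073, 0.025, 0.267], 'moment': [0.013, 0.025, 0.049], 'grip_force': 0.0, 'finger_gap': 0.085}
scene {'fovy': 49.7649, 'cx': 323.9918, 'cy': 203.9694, 'position': [1.1451, -0.916, 0.7604], 'attitude': [0.8326, 0.2549, -0.1425, -0.4705]}
top {'fovy': 50.3499, 'cx': 312.6458, 'cy': 204.1646, 'position': [0.341, -0.0161, 1.3305], 'attitude': [0.7122, -0.6964, 0.0672, -0.0578]}
```

View pics/top0.png

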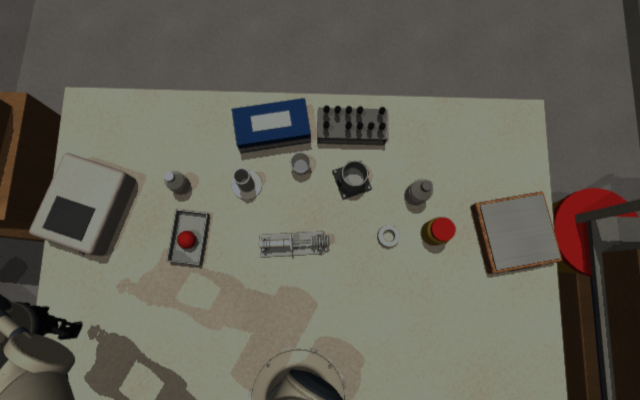

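View pics/scene0.png

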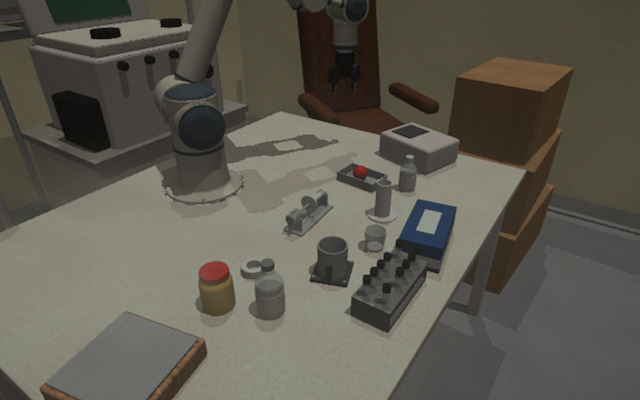

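The top view shows the rest and brush near (295,244), the holder at (246,183), the steel cup at (353,178), and the beaker at (302,165). Next I'll convert these to positions and look closer.

```bash
cat > h.py <<'E'
import numpy as np,cv2
from scipy.spatial.transform import Rotation as R
def cam(n,live=None):
    z=dict(np.load(n+".npz")); return z
def rays(c,uv):
    f=200/np.tan(np.radians(float(c['fovy']))/2); uv=np.atleast_2d(uv).astype(float)
    v=np.c_[(uv[:,0]-c['cx'])/f,(uv[:,1]-c['cy'])/f,np.ones(len(uv))]
    return R.from_quat(c['attitude']).apply(v)
def plane(c,uv,z):
    r=rays(c,uv); p=np.array(c['position']); return p+r*((z-p[2])/r[:,2])[:,None]
def proj(c,P):
    f=200/np.tan(np.radians(float(c['fovy']))/2)
    q=R.from_quat(c['attitude']).inv().apply(np.atleast_2d(P)-c['position']); return np.c_[q[:,0]/q[:,2]*f+c['cx'],q[:,1]/q[:,2]*f+c['cy']]
def cloud(c,d):
    v,u=np.mgrid[:400,:640]; r=rays(c,np.c_[u.ravel(),v.ravel()])
    return (np.array(c['position'])+r*d.reshape(-1,1)).reshape(400,640,3)
E
python3 - <<'E'
from h import *
c=cam("top0"); X=cloud(c,c['d'])
print("table z",np.median(X[280:300,400:500,2]))
def st(name,u0,u1,v0,v1,zlo,zhi):
    r=X[v0:v1,u0:u1].reshape(-1,3); m=(r[:,2]>zlo)&(r[:,2]<zhi); r=r[m]
    if len(r)<5: print(name,"few",len(r)); return
    (cx,cy),rad=cv2.minEnclosingCircle(r[:,:2].astype(np.float32)); print(name,len(r),"circ",np.round([cx,cy,rad],4),"mean",r.mean(0).round(4),"rect",cv2.minAreaRect((r[:,:2]*1000).astype(np.float32)))
st("cup rim",325,380,150,205,.085,.105); st("cup foot",325,380,150,205,.006,.02)
st("holder rim",225,270,160,205,.112,.132); st("holder foot",225,270,160,205,.003,.012)
st("beaker",285,318,145,185,.05,.075)
st("brush",250,340,225,262,.04,.1);st("collar",250,340,225,262,.073,.1);st("restfoot",250,340,225,262,.005,.015)
st("gelL",160,195,165,200,.1,.16); st("dish",165,212,205,270,.025,.045)
cr=c['p'][140:270,220:385,::-1]; cv2.imwrite("pics/crop.png",cv2.resize(cr,None,fx=4.8,fy=4.5,interpolation=cv2.INTER_CUBIC)*1)
E
```

```text
table z -0.0005096716719634742
cup rim 136 circ [ 0.6595 -0.1535  0.0406] mean [ 0.6596 -0.1542  0.0931] rect ((658.8590698242188, -153.90965270996094), (75.72359466552734, 79.59983825683594), 89.86827850341797)
cup foot 503 circ [ 0.6732 -0.1387  0.1039] mean [ 0.6513 -0.1505  0.0135] rect ((672.7056884765625, -150.99183654785156), (149.56602478027344, 166.31198120117188), 87.80464935302734)
holder rim 89 circ [0.6362 0.1801 0.0255] mean [0.6349 0.1802 0.1205] rect ((635.9298095703125, 180.5428924560547), (49.243534088134766, 47.7562141418457), 1.0781655311584473)
holder foot 488 circ [0.6424 0.1798 0.0992] mean [0.6357 0.1747 0.0058] rect ((645.7216186523438, 179.8872833251953), (145.11016845703125, 142.06292724609375), 1.8633203506469727)
beaker 120 circ [0.6998 0.0119 0.0332] mean [0.7026 0.0114 0.0598] rect ((699.7041625976562, 11.013458251953125), (64.93985748291016, 61.87172317504883), 1.9114038944244385)
brush 528 circ [0.454  0.0235 0.1042] mean [0.4513 0.0207 0.0634] rect ((450.8739013671875, 23.581565856933594), (56.850440979003906, 206.29830932617188), 1.9519538879394531)
collar 37 circ [0.4541 0.0176 0.0934] mean [0.4509 0.0153 0.0803] rect ((455.16961669921875, 17.859169006347656), (46.02408981323242, 184.58367919921875), 14.932726860046387)
restfoot 828 circ [0.466  0.0256 0.1369] mean [0.449  0.0297 0.0083] rect ((453.2157287597656, 26.8397216796875), (271.87384033203125, 110.431640625), 87.5680923461914)
gelL 123 circ [0.626  0.3857 0.0172] mean [0.6261 0.3851 0.1207] rect ((626.8869018554688, 386.8028259277344), (27.633195877075195, 32.16875457763672), 19.8377742767334)
dish 380 circ [0.4641 0.349  0.0927] mean [0.4633 0.3481 0.0345] rect ((463.72650146484375, 349.746337890625), (102.17162322998047, 159.75917053222656), 84.66192626953125)
```

View pics/crop.png

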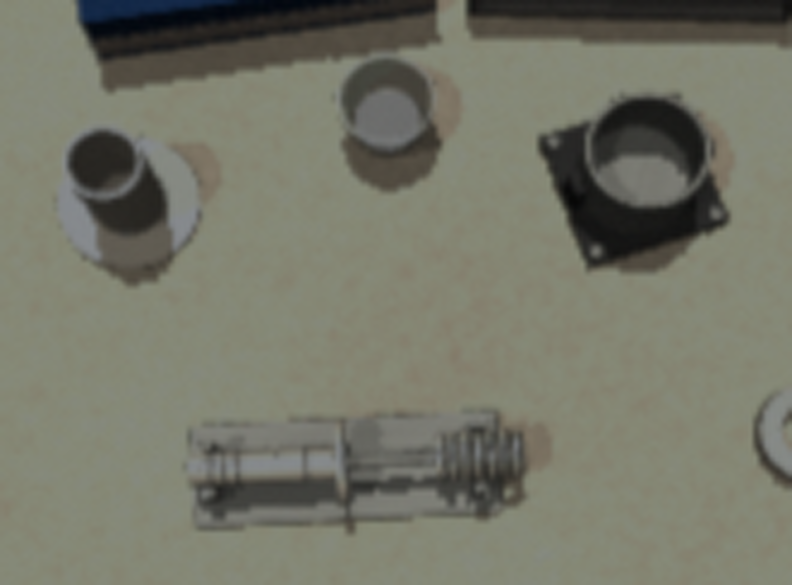

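The enlarged crop shows the handle on the left (+y), the collar at crop x≈345, and the bristles to the right (−y). The white tube is at the left, and the steel cup on its dark foot is upper right. All sizes match the given ones.

```bash
cat >> h.py <<'E'
def tooldelta(target,yawdeg=None,verbose=True):
    """rows shift (tool axes) to reach world target; closing-axis world angle yawdeg"""
    from cell import read_state
    s=read_state(); r=R.from_quat(s['orientation']); d=r.inv().apply(np.array(target)-s['eef_pos']); y=r.as_matrix()[:,1]
    a=np.degrees(np.arctan2(y[1],y[0])); t=None
    if yawdeg is not None: t=np.radians((a-yawdeg+90)%180-90)
    print("shift",d.round(4),"yaw",t,"closing ang",round(a,1),"z",r.as_matrix()[:,2].round(3),"eef",np.round(s['eef_pos'],4),"clk",s['clock'],"j6",s['qpos'][5])
E
python3 - <<'E'
from h import *
c=cam("top0"); X=cloud(c,c['d']); r=X[222:265,250:340].reshape(-1,3)
m=(r[:,2]>.058)&(r[:,2]<.1); q=r[m]
for lo in np.arange(-.1,.15,.01):
    k=q[(q[:,1]>=lo)&(q[:,1]<lo+.01)]
    if len(k): print(round(lo,2),len(k),"xmin/max",k[:,0].min().round(4),k[:,0].max().round(4),"zmax",k[:,2].max().round(4), "x of top",k[k[:,2]>k[:,2].max()-.004,0].mean().round(4))
a=X[222:265,250:340].reshape(-1,3); a=a[(a[:,2]>.02)]; print("y extent",a[:,1].min(),a[:,1].max())
hd=q[(q[:,1]>.04)&(q[:,1]<.11)&(q[:,2]<.072)]; l=cv2.fitLine(hd[:,:2].astype(np.float32),cv2.DIST_HUBER,0,.01,.01).ravel(); print(l)
E
```

```text
-0.08 27 xmin/max 0.4427 0.4752 zmax 0.0775 x of top 0.4648
-0.07 33 xmin/max 0.4425 0.4755 zmax 0.0771 x of top 0.456
-0.06 26 xmin/max 0.4421 0.4718 zmax 0.0742 x of top 0.4569
-0.05 27 xmin/max 0.4415 0.4718 zmax 0.0763 x of top 0.454
-0.04 30 xmin/max 0.439 0.4715 zmax 0.0732 x of top 0.4564
-0.03 12 xmin/max 0.4415 0.4682 zmax 0.0722 x of top 0.4566
-0.02 5 xmin/max 0.4503 0.4562 zmax 0.0633 x of top 0.4553
-0.01 4 xmin/max 0.4501 0.453 zmax 0.0629 x of top 0.4522
-0.0 6 xmin/max 0.4498 0.4556 zmax 0.0649 x of top 0.454
0.01 8 xmin/max 0.4493 0.4556 zmax 0.0634 x of top 0.452
0.02 2 xmin/max 0.4494 0.4521 zmax 0.0621 x of top 0.4508
0.03 42 xmin/max 0.4222 0.4789 zmax 0.0918 x of top 0.4459
0.04 23 xmin/max 0.4428 0.458 zmax 0.0669 x of top 0.4505
0.05 19 xmin/max 0.4399 0.4578 zmax 0.0686 x of top 0.4469
0.06 25 xmin/max 0.4396 0.4576 zmax 0.0691 x of top 0.4479
0.07 21 xmin/max 0.4391 0.4573 zmax 0.0701 x of top 0.4485
0.08 20 xmin/max 0.439 0.4572 zmax 0.0706 x of top 0.445
0.09 25 xmin/max 0.436 0.4567 zmax 0.0677 x of top 0.4463
0.1 17 xmin/max 0.4381 0.4534 zmax 0.0689 x of top 0.444
0.11 24 xmin/max 0.4351 0.4533 zmax 0.0731 x of top 0.4434
0.12 16 xmin/max 0.4351 0.4531 zmax 0.0674 x of top 0.4457
y extent -0.07945959813167663 0.1268664063688267
[ 0.07739398 -0.9970006   0.4472494   0.08012667]
```

```bash
python3 -c "
from h import *
tooldelta([.4465,.094,.15],4)
tooldelta([.4465,.094,.055],4)"
```

```text
shift [-0.3781 -0.3691  0.0998] yaw 1.1142113259499455 closing ang 67.8 z [-0.001 -0.001 -1.   ] eef [0.2356 0.5786 0.2494] clk 0.1 j6 -0.09550408081067671
shift [-0.3781 -0.369   0.1948] yaw 1.1142113259499455 closing ang 67.8 z [-0.001 -0.001 -1.   ] eef [0.2356 0.5786 0.2494] clk 0.1 j6 -0.09550408081067671
```

```bash
python3 -m handwheel '[-0.378,-0.369,0.03,1.114,0,-0.378,-0.369,0.03,1.114,0,-0.378,-0.369,0.03,1.114,0,-0.378,-0.369,0.03,1.114,0,-0.378,-0.369,0.03,1.114,0,-0.378,-0.369,0.03,1.114,0,-0.378,-0.369,0.03,1.114,0,-0.378,-0.369,0.03,1.114,0,-0.378,-0.369,0.03,1.114,0,-0.378,-0.369,0.03,1.114,0,-0.378,-0.369,0.03,1.114,0,-0.378,-0.369,0.03,1.114,0]' 40; python3 -c "
from h import *
tooldelta([.4465,.094,.055],4)"
```

```text
clock: 1.3
eef_pos: [0.4479, 0.0915, 0.2197]
orientation: [0.683, 0.73, -0.0, 0.0]
contact_force: [-0.1, 0.6, 0.4]
finger_gap: 0.0853
grip_force: 0.0
shift [ 0.0027 -0.0012  0.1647] yaw -0.0035744375387406365 closing ang 3.8 z [ 0.    -0.001 -1.   ] eef [0.4479 0.0915 0.2197] clk 1.3 j6 0.005283787113653107
```

```bash
cat > snap.py <<'E'
import sys; from h import *; from cell import viewer
def snap(n,tag):
    c=viewer.calibration(n); p,d=viewer.camera(n); np.savez(f"{tag}.npz",p=p,d=d,**c); cv2.imwrite(f"pics/{tag}.png",p[:,:,::-1]); return c,p,d
if __name__=="__main__": snap(sys.argv[1],sys.argv[2])
E
python3 - <<'E'
from snap import *
c,p,d=snap("wrist","w1"); X=cloud(c,d).reshape(-1,3); print(np.round(c['position'],3))
q=X[(X[:,2]>.056)&(X[:,2]<.1)&(abs(X[:,0]-.45)<.06)&(d.ravel()>0)]
for lo in np.arange(-.1,.14,.02):
    k=q[(q[:,1]>=lo)&(q[:,1]<lo+.02)]
    if len(k)>5: print(round(lo,2),len(k),k[:,0].min().round(4),k[:,0].max().round(4),k[:,2].max().round(4),"y",k[:,1].min().round(4),k[:,1].max().round(4))
k=q[q[:,2]>.075]; print("collar y",np.percentile(k[:,1],[5,50,95]))
E
```

```text
[0.444 0.16  0.344]
-0.08 406 0.4406 0.4765 0.0746 y -0.0798 -0.06
-0.06 478 0.4333 0.4804 0.0744 y -0.0599 -0.04
-0.04 507 0.4393 0.4732 0.0737 y -0.0399 -0.0202
-0.02 130 0.4496 0.4585 0.0617 y -0.02 -0.0001
0.0 110 0.4476 0.4572 0.0615 y 0.0001 0.016
0.02 829 0.421 0.4793 0.087 y 0.0273 0.04
0.04 373 0.4379 0.4604 0.0681 y 0.04 0.06
0.06 397 0.4365 0.4582 0.0678 y 0.06 0.08
0.08 411 0.4346 0.4568 0.0677 y 0.08 0.1
0.1 475 0.4265 0.4614 0.0681 y 0.1 0.1199
0.12 166 0.4331 0.454 0.0676 y 0.12 0.127
collar y [0.02907573 0.0328883  0.03512228]
```

View pics/w1.png

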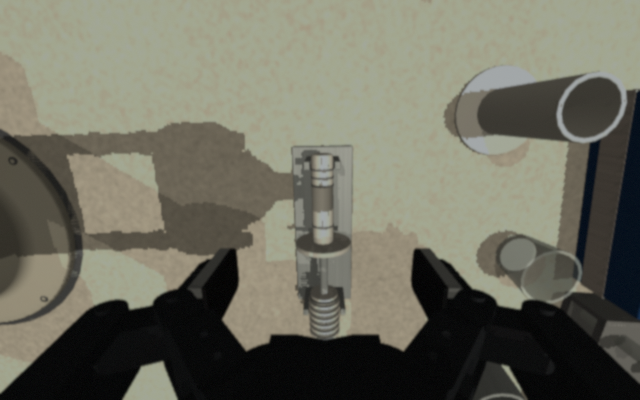

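The wrist view shows the handle lying centred between the fingers, its end at about (322,158) and the collar at (322,243). Now I descend and grip lightly.

```bash
python3 -m handwheel '[0.003,-0.002,0.05,0,0,0.003,-0.002,0.1,0,0,0.003,-0.002,0.14,0,0,0.003,-0.002,0.165,0,0,0.003,-0.002,0.165,0,0,0.003,-0.002,0.165,0,1,0.003,-0.002,0.165,0,1,0.003,-0.002,0.165,0,1,0.003,-0.002,0.165,0,1,0.003,-0.002,0.165,0,1,0.003,-0.002,0.165,0,1]' 20; python3 -m handwheel '[0,0,0,0,1,0,0,-0.02,0,1,0,0,-0.05,0,1,0,0,-0.1,0,1,0,0,-0.15,0,1,0,0,-0.2,0,1,0,0,-0.22,0,1,0,0,-0.22,0,1,0,0,-0.22,0,1]'; python3 snap.py scene s1; python3 -c "
import cv2;a=cv2.imread('pics/s1.png')[100:300,200:460];cv2.imwrite('pics/s1c.png',cv2.resize(a,None,fx=2.8,fy=2.8))"
```

```text
clock: 2.45
eef_pos: [0.4449, 0.0974, 0.0557]
orientation: [0.682, 0.731, 0.001, 0.0]
contact_force: [-1.0, 1.1, 11.7]
finger_gap: 0.0214
grip_force: 21.9
clock: 3.35
eef_pos: [0.4441, 0.0973, 0.2747]
orientation: [0.682, 0.731, 0.0, 0.0]
contact_force: [0.3, -0.4, -2.0]
finger_gap: 0.021
grip_force: 20.8
```

View pics/s1c.png

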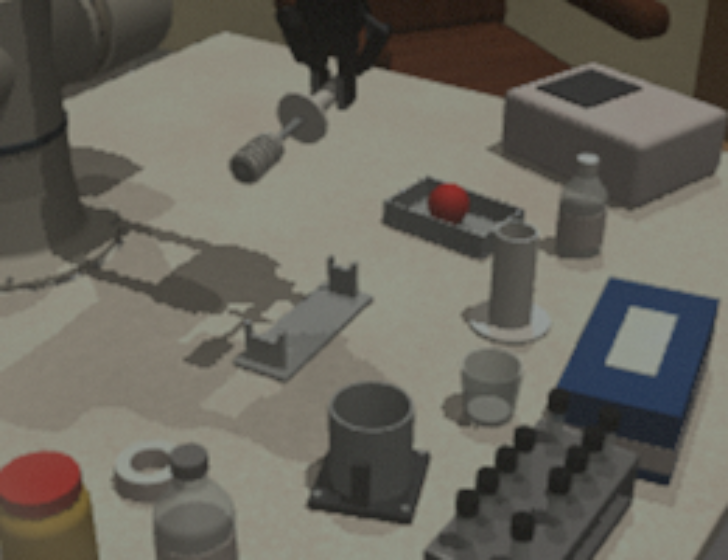

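The brush is held and still nearly level, with its head at crop (255,160) and its collar at (302,118). I'll measure the droop.

```bash
cat >> h.py <<'E'
def droop(c,eef,bdir):
    """points of brush below gripper: in frame along bdir (horizontal, handle->tip) and z"""
    X=cloud(c,c['d']).reshape(-1,3); b=np.r_[np.array(bdir,float)/np.linalg.norm(bdir),0]; n=np.array([-b[1],b[0],0])
    q=X-np.array(eef); s=q@b; t=q@n; m=(abs(t)<.022)&(s>.02)&(s<.2)&(q[:,2]>-.2)&(X[:,2]>.1)&(c['d'].ravel()>0)&(q[:,2]<.03)
    s=s[m];z=q[m,2]
    for lo in np.arange(.02,.2,.02):
        k=(s>=lo)&(s<lo+.02)
        if k.sum()>3: print(round(lo+.01,2),k.sum(),"z",z[k].min().round(4),z[k].max().round(4), "t",t[m][k].mean().round(4))
E
python3 -c "
from h import *
droop(cam('s1'),[.4441,.0973,.2747],[.08,-1])"
```

```text
0.03 35 z -0.0083 0.0089 t 0.0046
0.07 199 z -0.0382 0.0214 t 0.0011
0.09 12 z -0.0138 -0.0068 t 0.0013
0.11 12 z -0.0158 -0.0075 t 0.0002
0.13 38 z -0.0319 0.0002 t 0.0067
0.15 71 z -0.0335 -0.0024 t 0.0064
0.17 119 z -0.0417 -0.0054 t 0.0019
0.19 12 z -0.025 -0.0105 t -0.0012
```

```bash
python3 -m handwheel '[0,0,-0.05,0,1,0,0,-0.1,0,1,0,0,-0.05,0,1,0,0,-0.1,0,1,0,0,-0.05,0,1,0,0,-0.1,0,1,0,0,-0.05,0,1,0,0,-0.1,0,1,0,0,-0.05,0,1,0,0,-0.1,0,1,0,0,-0.05,0,1,0,0,-0.05,0,1]'; python3 -c "
from snap import *; from cell import read_state
e=read_state()['eef_pos'];snap('scene','s2');droop(cam('s2'),e,[.08,-1])"
```

```text
clock: 4.6
eef_pos: [0.442, 0.0971, 0.3202]
orientation: [0.682, 0.731, -0.003, -0.003]
contact_force: [-0.6, 0.1, -1.6]
finger_gap: 0.0212
grip_force: 24.6
0.03 88 z -0.0682 -0.008 t 0.0024
0.05 72 z -0.0831 -0.036 t 0.0005
0.07 47 z -0.1303 -0.0362 t 0.0029
0.09 117 z -0.1522 -0.0949 t 0.0026
0.11 68 z -0.1463 -0.1103 t -0.0006
```

The shaking worked and the brush now hangs steeply. I'll measure its tilt by casting the silhouette onto the vertical plane through the brush.

```bash
cat >> h.py <<'E'
def sil(c,eef,bdir,zmin=.1,zlo=-.2,tw=.04):
    X=cloud(c,c['d']).reshape(-1,3); b=np.r_[np.array(bdir,float)/np.linalg.norm(bdir),0]; n=np.array([-b[1],b[0],0]); e=np.array(eef)
    q=X-e; m=(abs(q@n)<tw)&(q@b>-.08)&(q@b<.2)&(q[:,2]<-.02)&(q[:,2]>zlo)&(X[:,2]>zmin)&(c['d'].ravel()>0)
    v,u=np.mgrid[:400,:640]; r=rays(c,np.c_[u.ravel()[m],v.ravel()[m]]); p=np.array(c['position'])
    P=p+r*(((e-p)@n)/(r@n))[:,None]-e; S=np.c_[P@b,P[:,2]]
    return S
def tilt(c,eef,bdir,**k):
    S=sil(c,eef,bdir,**k); far=np.linalg.norm(S,axis=1)
    H=S[(far>.125)]; ctr=cv2.minAreaRect((H*1000).astype(np.float32)); 
    print(len(S),"head mean",H.mean(0).round(4),"rect",ctr,"maxlen",far.max().round(4),"tilt from vertical (via TCP)",np.degrees(np.arctan2(H[:,0].mean(),-H[:,1].mean())).round(1))
    l=cv2.fitLine(S.astype(np.float32),cv2.DIST_HUBER,0,.01,.01).ravel(); print("line",l,"tilt",np.degrees(np.arctan2(l[0],-l[1])))
    return S
E
python3 -c "
from snap import *; from cell import read_state
e=read_state()['eef_pos'];tilt(cam('s2'),e,[.08,-1]); tooldelta([.659,-.1535,.4],None)"
```

```text
422 head mean [ 0.0924 -0.1235] rect ((91.44388580322266, -124.3221664428711), (70.6689224243164, 56.81108474731445), 34.78718948364258) maxlen 0.1852 tilt from vertical (via TCP) 36.8
line [ 0.6402231  -0.768189    0.05880524 -0.07884673] tilt 39.808453
shift [-0.2652  0.1976 -0.079 ] yaw None closing ang 4.0 z [-0.007 -0.001 -1.   ] eef [0.4428 0.0972 0.3223] clk 4.65 j6 0.014292760767679326
```

```bash
python3 -c "
from h import *
tooldelta([.6516,-.0618,.322],5)"
```

```text
shift [-0.1732  0.1971 -0.001 ] yaw -0.017347895171935974 closing ang 4.0 z [-0.007 -0.001 -1.   ] eef [0.4428 0.0972 0.3223] clk 4.65 j6 0.014292760767679326
```

```bash
python3 -m handwheel '[-0.013,0.015,0,0,1,-0.035,0.04,0,0,1,-0.06,0.068,0,0,1,-0.085,0.097,0,0,1,-0.11,0.125,0,0,1,-0.135,0.153,0,0,1,-0.155,0.176,0,0,1,-0.168,0.191,0,0,1,-0.173,0.197,0,0,1,-0.173,0.197,0,0,1]'; python3 -c "
from snap import *; from cell import read_state
e=read_state()['eef_pos'];c,p,d=snap('scene','s3');S=tilt(cam('s3'),e,[.08,-1],zmin=.1)
tooldelta([.6516,-.0618,.28],None)
cv2.imwrite('pics/s3c.png',cv2.resize(p[100:300,240:460,::-1],None,fx=3,fy=3))"
```

```text
clock: 5.65
eef_pos: [0.6537, -0.0623, 0.3248]
orientation: [0.682, 0.731, -0.0, -0.0]
contact_force: [0.4, 0.8, -1.1]
finger_gap: 0.0212
grip_force: 24.6
526 head mean [ 0.0891 -0.1223] rect ((89.21870422363281, -122.749267578125), (85.69197845458984, 55.73443603515625), 35.29351043701172) maxlen 0.181 tilt from vertical (via TCP) 36.1
line [ 0.6222079  -0.78285205  0.06114732 -0.08503293] tilt 38.477547
shift [-0.0001 -0.0015  0.045 ] yaw None closing ang 4.0 z [-0.  0. -1.] eef [ 0.6531 -0.0616  0.325 ] clk 5.7 j6 -0.25474311029454877
```

View pics/s3c.png

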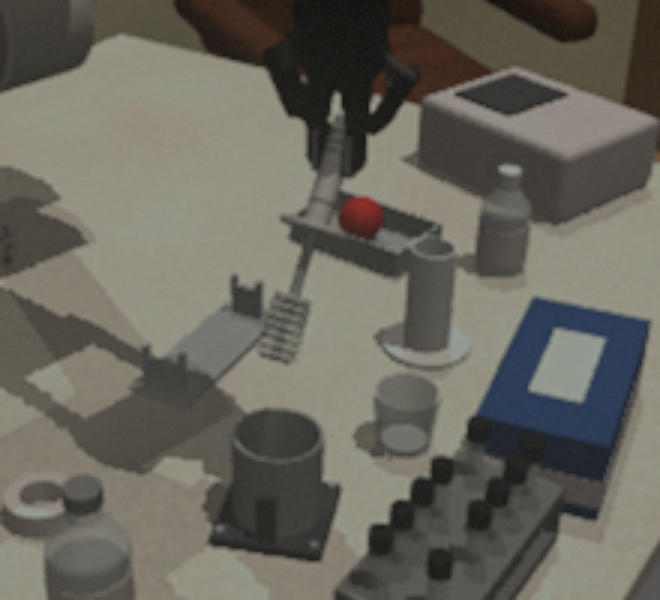

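The brush hangs tilted over the near side of the cup, with its tip at crop (280,355) and the cup's mouth at (278,440). The measured tip lies about 15 mm past the cup's centre, so it will clear the walls on the way down.

```bash
python3 -m handwheel '[-0.002,-0.0015,0.015,0,1,-0.002,-0.0015,0.035,0,1,-0.002,-0.0015,0.06,0,1,-0.002,-0.0015,0.085,0,1,-0.002,-0.0015,0.11,0,1,-0.002,-0.0015,0.125,0,1,-0.002,-0.0015,0.135,0,1,-0.002,-0.0015,0.135,0,1]'; python3 -c "
from snap import *; from cell import read_state
s=read_state();e=s['eef_pos'];print(s['contact_force'])
c,p,d=snap('scene','s4');S=tilt(cam('s4'),e,[.08,-1],zmin=.1)
cv2.imwrite('pics/s4c.png',cv2.resize(p[140:300,280:440,::-1],None,fx=3.5,fy=3.5))"
```

```text
clock: 6.5
eef_pos: [0.6508, -0.0629, 0.1893]
orientation: [0.682, 0.732, -0.0, -0.001]
contact_force: [-0.6, 0.1, -1.2]
finger_gap: 0.0213
grip_force: 24.5
[-0.6078929   0.11474612 -1.24869229]
204 head mean [nan nan] rect ((0.0, 0.0), (0.0, 0.0), 0.0) maxlen 0.1086 tilt from vertical (via TCP) nan
line [ 0.8474492   0.5308765   0.03515548 -0.04974686] tilt 122.0647h.py:41: RuntimeWarning: Mean of empty slice.
  print(len(S),"head mean",H.mean(0).round(4),"rect",ctr,"maxlen",far.max().round(4),"tilt from vertical (via TCP)",np.degrees(np.arctan2(H[:,0].mean(),-H[:,1].mean())).round(1))
  ret = um.true_divide(
  ret = ret.dtype.type(ret / rcount)
```

View pics/s4c.png

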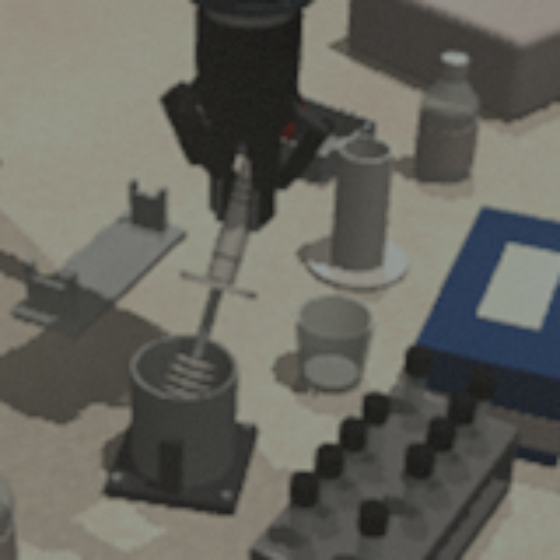

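The head is inside the cup at crop (185,375) and touching nothing. I'll lower the last bit, release, and back off upward.

```bash
python3 -m handwheel '[0,0,0.005,0,1,0,0,0.01,0,1,0,0,0.014,0,1,0,0,0.014,0,1]'; python3 -m handwheel '[0,0,0,0,0.6,0,0,0,0,0.4,0,0,0,0,0,0,0,0,0,0,0,0,0,0,0,0,0,0,0,0,0,0,-0.03,0,0,0,0,-0.07,0,0,0,0,-0.1,0,0,0,0,-0.1,0,0]'; python3 - <<'E'
from snap import *; from cell import read_state
s=read_state();e=np.array(s['eef_pos']);print(e)
for n in("scene","top","wrist"):
    c,p,d=snap(n,n+"5"); X=cloud(c,d); q=X.reshape(-1,3); m=(d.ravel()>0)&(q[:,2]>.108)&(q[:,2]<.23)&(np.hypot(q[:,0]-.655,q[:,1]+.10)<.11); k=q[m]; print(n,len(k))
    if len(k)>20:
        for lo in np.arange(.11,.23,.01):
            j=k[(k[:,2]>=lo)&(k[:,2]<lo+.01)]
            if len(j)>4: print(round(lo,2),len(j),np.median(j,0).round(4),j[:,:2].min(0).round(3),j[:,:2].max(0).round(3))
p=np.load("wrist5.npz")['p']; cv2.imwrite("pics/w5.png",p[:,:,::-1])
E
```

```text
clock: 6.95
eef_pos: [0.6517, -0.0639, 0.1757]
orientation: [0.682, 0.731, -0.0, 0.0]
contact_force: [-0.1, -3.5, -0.6]
finger_gap: 0.0214
grip_force: 24.4
clock: 7.95
eef_pos: [0.6535, -0.0638, 0.2807]
orientation: [0.682, 0.731, 0.002, 0.003]
contact_force: [0.5, -0.4, -0.1]
finger_gap: 0.0856
grip_force: 0.0
[ 0.65348721 -0.06383012  0.28068342]
scene 354
0.11 17 [ 0.6571 -0.1129  0.1145] [ 0.65  -0.121] [ 0.682 -0.098]
0.12 20 [ 0.6633 -0.1078  0.1269] [ 0.629 -0.119] [ 0.686 -0.1  ]
0.13 73 [ 0.6595 -0.108   0.136 ] [ 0.633 -0.13 ] [ 0.682 -0.086]
0.14 40 [ 0.6572 -0.0976  0.1447] [ 0.644 -0.13 ] [ 0.665 -0.077]
0.15 40 [ 0.6573 -0.09    0.1551] [ 0.642 -0.098] [ 0.664 -0.076]
0.16 38 [ 0.6553 -0.0817  0.1651] [ 0.641 -0.092] [ 0.662 -0.066]
0.17 37 [ 0.6571 -0.0747  0.1752] [ 0.643 -0.082] [ 0.663 -0.056]
0.18 40 [ 0.6544 -0.0677  0.1849] [ 0.642 -0.08 ] [ 0.663 -0.052]
0.19 37 [ 0.6546 -0.0601  0.1953] [ 0.642 -0.067] [ 0.662 -0.048]
0.2 9 [ 0.6497 -0.0574  0.2015] [ 0.643 -0.061] [ 0.66  -0.053]
top 233
0.11 12 [ 0.6375 -0.0997  0.1172] [ 0.632 -0.106] [ 0.677 -0.097]
0.12 82
[... 362 characters left out ...]
-0.055] [ 0.659 -0.047]
wrist 3119
0.11 363 [ 0.6421 -0.0944  0.1161] [ 0.627 -0.103] [ 0.683 -0.086]
0.12 655 [ 0.6593 -0.1072  0.1256] [ 0.626 -0.117] [ 0.685 -0.096]
0.13 777 [ 0.656  -0.1186  0.1343] [ 0.629 -0.13 ] [ 0.682 -0.092]
0.14 108 [ 0.656  -0.0992  0.1444] [ 0.644 -0.128] [ 0.667 -0.087]
0.15 74 [ 0.6546 -0.0909  0.1554] [ 0.643 -0.096] [ 0.664 -0.078]
0.16 91 [ 0.6537 -0.0841  0.165 ] [ 0.644 -0.09 ] [ 0.664 -0.076]
0.17 95 [ 0.6537 -0.0761  0.1756] [ 0.642 -0.082] [ 0.664 -0.068]
0.18 130 [ 0.653  -0.0689  0.1858] [ 0.641 -0.076] [ 0.663 -0.056]
0.19 592 [ 0.6517 -0.0491  0.1964] [ 0.641 -0.067] [ 0.663 -0.041]
0.2 212 [ 0.6517 -0.0545  0.2015] [ 0.643 -0.06 ] [ 0.661 -0.05 ]
```

View pics/w5.png

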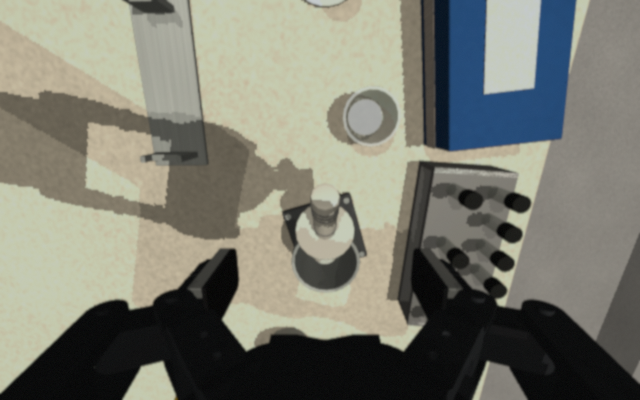

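The brush stands leaning in the cup with its handle end at (325,192), which is about (0.652, −0.050, 0.195) in the world. The wrist depth gives a lean of about 38°. I'll regrasp near the end.

```bash
python3 -c "
from h import *
tooldelta([.652,-.061,.18],4)"; python3 -m handwheel '[0.003,0,0.03,0,0,0.003,0,0.06,0,0,0.003,0,0.085,0,0,0.003,0,0.1,0,0,0.003,0,0.1,0,0,0.003,0,0.1,0,1,0.003,0,0.1,0,1,0.003,0,0.1,0,1,0.003,0,0.1,0,1,0.003,0,0.1,0,1,0.003,0,0.1,0,1]' 20
```

```text
shift [0.0024 0.0009 0.0953] yaw 0.00013172188008902293 closing ang 4.0 z [-0.001  0.    -1.   ] eef [ 0.6513 -0.0635  0.2753] clk 8.1 j6 -0.2582963223045612
clock: 9.2
eef_pos: [0.6517, -0.0605, 0.1763]
orientation: [0.682, 0.731, 0.0, 0.0]
contact_force: [0.1, 0.3, 1.5]
finger_gap: 0.0213
grip_force: 22.4
```

```bash
python3 -m handwheel '[-0.005,0,-0.01,0,1,-0.0145,0,-0.022,0,1,-0.03,0,-0.032,0,1,-0.0445,0,-0.038,0,1,-0.06,0,-0.044,0,1,-0.0775,0,-0.048,0,1,-0.095,0,-0.051,0,1,-0.1105,0,-0.052,0,1,-0.1105,0,-0.052,0,1]'; python3 -m handwheel '[-0.002,0,0,0,1,0.01,0,0,0,1,0.017,0,0,0,1,0.017,0,0,0,1]'; python3 - <<'E'
from snap import *; from cell import read_state
s=read_state();e=np.array(s['eef_pos']);print(e,s['contact_force'])
tooldelta([.659,-.1535,.23])
c,p,d=snap("scene","s6"); q=cloud(c,d).reshape(-1,3); m=(d.ravel()>0)&(q[:,2]>.098)&(q[:,2]<.26)&(np.hypot(q[:,0]-e[0],q[:,1]-e[1])<.06); k=q[m]
for lo in np.arange(.1,.26,.01):
    j=k[(k[:,2]>=lo)&(k[:,2]<lo+.01)]
    if len(j)>4: print(round(lo,2),len(j),np.median(j,0).round(4),j[:,:2].min(0).round(3),j[:,:2].max(0).round(3))
cv2.imwrite('pics/s6c.png',cv2.resize(p[140:300,280:440,::-1],None,fx=3.5,fy=3.5))
E
```

```text
clock: 10.1
eef_pos: [0.6592, -0.1733, 0.2277]
orientation: [0.683, 0.731, -0.0, 0.0]
contact_force: [0.8, 0.4, -0.9]
finger_gap: 0.0214
grip_force: 21.4
clock: 10.5
eef_pos: [0.6579, -0.1518, 0.228]
orientation: [0.681, 0.732, -0.0, -0.0]
contact_force: [-0.0, -0.3, -1.1]
finger_gap: 0.0211
grip_force: 21.4
[ 0.65788976 -0.15180956  0.22796211] [-0.00407669 -0.3150273  -1.12313006]
shift [-0.0018  0.001  -0.002 ] yaw None closing ang 4.1 z [-0.  0. -1.] eef [ 0.6579 -0.1518  0.228 ] clk 10.5 j6 -0.38722526922252115
0.1 18 [ 0.6603 -0.1564  0.1009] [ 0.647 -0.169] [ 0.67  -0.145]
0.11 10 [ 0.66   -0.1564  0.1158] [ 0.657 -0.159] [ 0.663 -0.153]
0.12 9 [ 0.6594 -0.1567  0.125 ] [ 0.657 -0.158] [ 0.663 -0.153]
0.13 10 [ 0.6586 -0.1548  0.1341] [ 0.655 -0.158] [ 0.662 -0.152]
0.15 66 [ 0.6685 -0.1612  0.1593] [ 0.627 -0.182] [ 0.687 -0.123]
0.16 158 [ 0.6628 -0.1607  0.1613] [ 0.629 -0.183] [ 0.688 -0.125]
0.17 32 [ 0.6622 -0.1595  0.1747] [ 0.649 -0.165] [ 0.668 -0.149]
0.18 29 [ 0.6626 -0.1594  0.1847] [ 0.647 -0.164] [ 0.669 -0.151]
0.19 24 [ 0.6628 -0.1603  0.194 ] [ 0.653 -0.163] [ 0.669 -0.151]
0.2 29 [ 0.6618 -0.1598  0.2037] [ 0.651 -0.164] [ 0.668 -0.153]
0.21 50 [ 0.6593 -0.1603  0.2155] [ 0.635 -0.166] [ 0.679 -0.154]
0.22 71 [ 0.6621 -0.1606  0.225 ] [ 0.634 -0.168] [ 0.682 -0.145]
0.23 69 [ 0.6628 -0.1591  0.2349] [ 0.634 -0.166] [ 0.683 -0.146]
0.24 71 [ 0.6604 -0.1598  0.2442] [ 0.628 -0.167] [ 0.684 -0.144]
0.25 105 [ 0.6536 -0.1605  0.2548] [ 0.617 -0.171] [ 0.696 -0.142]
```

View pics/s6c.png

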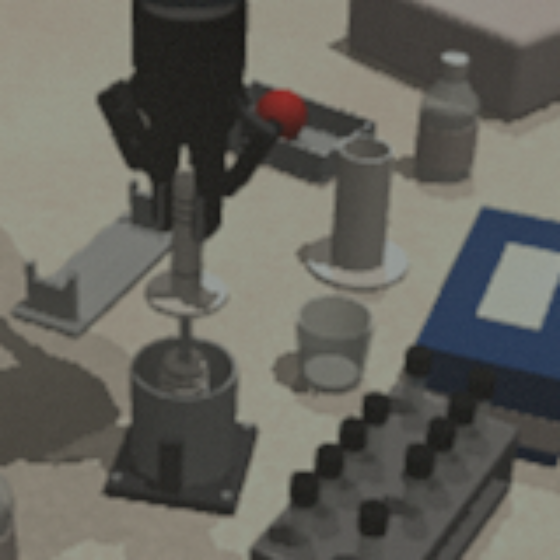

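The brush hangs upright in the cup: stem at crop (185,325), handle and collar on one vertical. Its collar top at z ≈ 0.161 puts the tip about 25 mm above the floor. I'll firm the grip and find the floor.

```bash
python3 -m handwheel '[-0.0015,0.001,0,0,1,-0.0015,0.001,0.01,0,1,-0.0015,0.001,0.018,0,1,-0.0015,0.001,0.022,0,1,-0.0015,0.001,0.022,0,1]' 60;  python3 -m handwheel '[0,0,0.0015,0,1,0,0,0.0015,0,1]'; python3 -m handwheel '[0,0,0.0015,0,1,0,0,0.0015,0,1]'
```

```text
clock: 11.05
eef_pos: [0.6591, -0.1555, 0.2054]
orientation: [0.682, 0.731, -0.0, -0.0]
contact_force: [0.1, -0.1, -1.8]
finger_gap: 0.0206
grip_force: 58.7
clock: 11.25
eef_pos: [0.6594, -0.1555, 0.205]
orientation: [0.682, 0.731, 0.0, 0.001]
contact_force: [-1.6, 0.5, 8.2]
finger_gap: 0.0206
grip_force: 59.8
clock: 11.45
eef_pos: [0.6599, -0.1558, 0.2049]
orientation: [0.682, 0.731, 0.0, 0.001]
contact_force: [-2.3, -0.7, 22.0]
finger_gap: 0.0207
grip_force: 61.5
```

```bash
for i in 1; do python3 -m handwheel '[0,0,-0.02,0,1,0,0,-0.045,0,1,0,0,-0.065,0,1,0,0,-0.072,0,1,0,0,-0.072,0,1,0,0,-0.072,0,1,0,0,-0.055,0,1,0,0,-0.03,0,1,0,0,-0.01,0,1,0,0,-0.001,0,1,0,0,-0.001,0,1,0,0,-0.001,0,1]'; done; python3 - <<'E'
from snap import *; from cell import read_state
e=np.array(read_state()['eef_pos'])
c,p,d=snap("scene","s7"); q=cloud(c,d).reshape(-1,3); m=(d.ravel()>0)&(q[:,2]>.098)&(q[:,2]<.2)&(np.hypot(q[:,0]-e[0],q[:,1]-e[1])<.06); k=q[m]
print(e)
for lo in np.arange(.1,.2,.01):
    j=k[(k[:,2]>=lo)&(k[:,2]<lo+.01)]
    if len(j)>4: print(round(lo,2),len(j),np.median(j,0).round(4),j[:,2].max())
E
```

```text
clock: 12.65
eef_pos: [0.6587, -0.1551, 0.203]
orientation: [0.682, 0.731, -0.0, -0.001]
contact_force: [0.1, -0.4, -0.6]
finger_gap: 0.0208
grip_force: 59.3
[ 0.65868851 -0.15513523  0.20300054]
0.1 12 [ 0.659  -0.157   0.1055] 0.10921324350405792
0.11 5 [ 0.6584 -0.1583  0.1124] 0.11546678214746031
0.13 190 [ 0.6641 -0.1635  0.138 ] 0.1399920987438339
0.14 47 [ 0.6648 -0.1635  0.1423] 0.14961073078721665
0.15 30 [ 0.6634 -0.1633  0.1548] 0.1595022950266456
0.16 29 [ 0.6639 -0.1621  0.1644] 0.16988437050546457
0.17 30 [ 0.6622 -0.162   0.1752] 0.17998359686265553
0.18 27 [ 0.6589 -0.1631  0.1859] 0.18938876616853817
0.19 62 [ 0.6637 -0.1631  0.1947] 0.1999057388409512
```

```bash
python3 -m handwheel '[0,0,0.002,0,1,0,0,0.002,0,1]'
```

```text
clock: 12.9
eef_pos: [0.6592, -0.1553, 0.202]
orientation: [0.682, 0.731, 0.0, 0.0]
contact_force: [0.1, 0.6, 0.5]
finger_gap: 0.0208
grip_force: 59.5
```

```bash
python3 -m handwheel '[0,0,0.002,0,1,0,0,0.002,0,1]';python3 -m handwheel '[0,0,0.002,0,1,0,0,0.002,0,1]'
```

```text
clock: 13.1
eef_pos: [0.6599, -0.1556, 0.2019]
orientation: [0.682, 0.731, 0.001, 0.001]
contact_force: [-2.9, -0.2, 20.6]
finger_gap: 0.0206
grip_force: 61.9
clock: 13.3
eef_pos: [0.6605, -0.1559, 0.2018]
orientation: [0.682, 0.731, 0.001, 0.003]
contact_force: [-7.7, 0.4, 40.2]
finger_gap: 0.0203
grip_force: 64.8
```

```bash
python3 -m handwheel '[0,0,-0.02,0,1,0,0,-0.045,0,1,0,0,-0.066,0,1,0,0,-0.073,0,1,0,0,-0.073,0,1,0,0,-0.073,0,1]'; python3 - <<'E'
from snap import *; from cell import read_state
e=np.array(read_state()['eef_pos'])
c,p,d=snap("scene","s8"); q=cloud(c,d).reshape(-1,3); m=(d.ravel()>0)&(q[:,2]>.098)&(q[:,2]<.3)&(np.hypot(q[:,0]-e[0],q[:,1]-e[1])<.06); k=q[m]
print(e)
for lo in np.arange(.1,.25,.01):
    j=k[(k[:,2]>=lo)&(k[:,2]<lo+.01)]
    if len(j)>4: print(round(lo,2),len(j),np.median(j,0).round(4),j[:,2].max())
E
```

```text
clock: 13.9
eef_pos: [0.6587, -0.1551, 0.2697]
orientation: [0.682, 0.731, -0.0, -0.001]
contact_force: [-0.4, 0.6, -1.2]
finger_gap: 0.0209
grip_force: 59.9
[ 0.6586811  -0.15507661  0.26970694]
0.1 42 [ 0.6659 -0.1671  0.1048] 0.10999318994646545
0.11 42 [ 0.6673 -0.1672  0.1154] 0.1196362829484321
0.12 49 [ 0.6661 -0.1678  0.1262] 0.12996471949124022
0.13 45 [ 0.6652 -0.1669  0.1354] 0.1398776477036774
0.14 71 [ 0.6602 -0.1585  0.1436] 0.14963499972129668
0.15 12 [ 0.6595 -0.1579  0.1557] 0.15857592072001692
0.16 14 [ 0.6594 -0.1577  0.1651] 0.16985490885154464
0.17 12 [ 0.6588 -0.1574  0.1745] 0.1789398586443104
0.18 6 [ 0.6603 -0.1581  0.1817] 0.1832172780630995
0.2 216 [ 0.6644 -0.1639  0.2051] 0.20989633433456878
0.21 33 [ 0.6639 -0.1627  0.2153] 0.2198737135961385
0.22 31 [ 0.6629 -0.163   0.2254] 0.22969938000284584
0.23 33 [ 0.6629 -0.1625  0.235 ] 0.23989674606199518
0.24 32 [ 0.662  -0.1625  0.2447] 0.24992394252881678
```

The first full stroke (floor, rim, floor) is done and this is the top of the second, with the tip at about 0.088 against the rim's 0.095. I'll complete strokes two and three.

```bash
python3 -m handwheel '[0,0,0.02,0,1,0,0,0.045,0,1,0,0,0.06,0,1,0,0,0.069,0,1,0,0,0.0705,0,1,0,0,0.0705,0,1,0,0,0.0705,0,1]'; python3 -c "
from cell import read_state;print(read_state()['contact_force'])"
```

```text
clock: 14.65
eef_pos: [0.6593, -0.1554, 0.2005]
orientation: [0.682, 0.731, 0.0, 0.0]
contact_force: [-1.4, -0.8, 5.3]
finger_gap: 0.0206
grip_force: 60.6
[-1.40743886 -0.76064768  5.32143011]
```

```bash
python3 -m handwheel '[0,0,-0.02,0,1,0,0,-0.045,0,1,0,0,-0.064,0,1,0,0,-0.07,0,1,0,0,-0.07,0,1,0,0,-0.07,0,1,0,0,-0.05,0,1,0,0,-0.025,0,1,0,0,-0.008,0,1,0,0,0.0005,0,1,0,0,0.0005,0,1,0,0,0.0005,0,1]'
```

```text
clock: 15.85
eef_pos: [0.6593, -0.1553, 0.1997]
orientation: [0.682, 0.731, 0.0, 0.0]
contact_force: [-0.0, 0.8, 4.2]
finger_gap: 0.0202
grip_force: 60.6
```

```bash
python3 -m handwheel '[0,0,0.001,0,1,0,0,0.001,0,1]'; python3 -c "
from h import *
tooldelta([.636,.180,.36],None)"
```

```text
clock: 16.05
eef_pos: [0.6595, -0.1554, 0.1996]
orientation: [0.682, 0.731, 0.0, 0.001]
contact_force: [-1.0, 1.1, 13.4]
finger_gap: 0.0206
grip_force: 61.7
shift [ 3.361e-01  2.000e-04 -1.606e-01] yaw None closing ang 4.0 z [ 0.001 -0.    -1.   ] eef [ 0.6595 -0.1554  0.1996] clk 16.05 j6 -0.389455870790263
```

```bash
python3 -m handwheel '[0,0,-0.02,0,1,0,0,-0.06,0,1,0,0,-0.1,0,1,0,0,-0.13,0,1,0,0,-0.142,0,1,0,0,-0.142,0,1]'; python3 -m handwheel '[0.02,0,0,0,1,0.055,0,0,0,1,0.095,0,0,0,1,0.135,0,0,0,1,0.175,0,0,0,1,0.215,0,0,0,1,0.255,0,0,0,1,0.29,0,0,0,1,0.318,0,0,0,1,0.332,0,0,0,1,0.336,0,0,0,1,0.336,0,0,0,1]'; python3 - <<'E'
from snap import *; from cell import read_state
e=np.array(read_state()['eef_pos']); print(e)
from h import *
c0=cam("top0"); 
for n in("scene","top"):
    c,p,d=snap(n,n+"9"); q=cloud(c,d).reshape(-1,3); q=q[(d.ravel()>0)&(np.hypot(q[:,0]-.636,q[:,1]-.18)<.07)]
    r=q[(q[:,2]>.115)&(q[:,2]<.127)]; 
    if len(r)>10: print(n,"rim",len(r),cv2.minEnclosingCircle(r[:,:2].astype(np.float32)))
    for lo in np.arange(.14,.32,.01):
        j=q[(q[:,2]>=lo)&(q[:,2]<lo+.01)]
        if len(j)>4: print(n,round(lo,2),len(j),np.median(j,0).round(4),j[:,:2].min(0).round(3),j[:,:2].max(0).round(3))
    if n=="scene": cv2.imwrite('pics/s9c.png',cv2.resize(p[80:240,310:470,::-1],None,fx=3.5,fy=3.5))
E
```

```text
clock: 16.65
eef_pos: [0.6595, -0.1553, 0.3417]
orientation: [0.682, 0.731, 0.0, 0.001]
contact_force: [0.3, 0.3, -2.4]
finger_gap: 0.0205
grip_force: 60.2
clock: 17.85
eef_pos: [0.6353, 0.1798, 0.34]
orientation: [0.682, 0.732, -0.001, -0.0]
contact_force: [0.0, -1.0, -1.0]
finger_gap: 0.0207
grip_force: 60.2
[0.63532863 0.17979848 0.33995698]
scene rim 88 ((0.6342813968658447, 0.18059231340885162), 0.028935259208083153)
scene 0.16 26 [0.6394 0.1698 0.1677] [0.618 0.164] [0.651 0.193]
scene 0.17 29 [0.6376 0.1679 0.1749] [0.619 0.164] [0.649 0.192]
scene 0.18 34 [0.6398 0.1679 0.185 ] [0.622 0.162] [0.651 0.187]
scene 0.19 36 [0.6388 0.1715 0.1955] [0.617 0.162] [0.651 0.192]
scene 0.2 36 [0.6405 0.1692 0.2068] [0.619 0.162] [0.651 0.196]
scene 0.21 49 [0.6352 0.1758 0.2155] [0.618 0.163] [0.648 0.195]
scene 0.22 11 [0.6344 0.1793 0.226 ] [0.631 0.176] [0.638 0.181]
scene 0.23 7 [0.6339 0.1779 0.2366] [0.63  0.174] [0.636 0.181]
scene 0.24 10 [0.6339 0.179  0.2442] [0.629 0.174] [0.639 0.183]
scene 0.25 9 [0.6357 0.1794 0.254 ] [0.633 0.176] [0.638 0.183]
scene 0.27 120 [0.6412 0.1699 0.2776] [0.606 0.148] [0.663 0.207]
scene 0.28 26 [0.6363 0.1744 0.285 ] [0.624 0.167] [0.645 0.182]
scene 0.29 22 [0.6384 0.1728 0.2961] [0.628 0.168] [0.644 0.181]
scene 0.3 22 [0.6379 0.1719 0.3047] [0.627 0.168] [0.645 0.179]
scene 0.31 27 [0.6376 0.1724 0.3146] [0.624 0.166] [0.646 0.185]
top 0.27 7 [0.6079 0.1855 0.2762] [0.607 0.183] [0.613 0.191]
```

View pics/s9c.png

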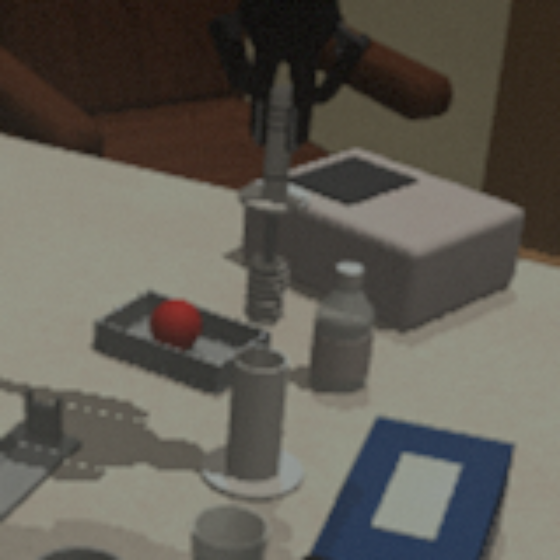

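The brush hangs straight above the white tube, its tip at crop (265,320) and the tube's mouth at (258,355). The measurements agree to about 2 mm, so I'll apply a small correction and lower it in.

```bash
python3 -m handwheel '[-0.0015,0.001,0.01,0,1,-0.0015,0.001,0.025,0,1,-0.0015,0.001,0.04,0,1,-0.0015,0.001,0.05,0,1,-0.0015,0.001,0.06,0,1,-0.0015,0.001,0.06,0,1]'
```

```text
clock: 18.55
eef_pos: [0.6363, 0.178, 0.2794]
orientation: [0.682, 0.731, -0.001, -0.001]
contact_force: [-0.6, -0.1, -0.7]
finger_gap: 0.0204
grip_force: 60.2
```

```bash
python3 -m handwheel '[0,0,0.015,0,1,0,0,0.03,0,1,0,0,0.045,0,1,0,0,0.06,0,1,0,0,0.07,0,1,0,0,0.08,0,1,0,0,0.08,0,1]'
```

```text
clock: 19.25
eef_pos: [0.6363, 0.1784, 0.2]
orientation: [0.682, 0.731, -0.001, -0.0]
contact_force: [0.2, -0.2, -2.2]
finger_gap: 0.0205
grip_force: 60.2
```

```bash
python3 -m handwheel '[0,0,0.005,0,1,0,0,0.008,0,1,0,0,0.01,0,1,0,0,0.01,0,1]' 100; python3 -m handwheel '[0,0,0.002,0,1,0,0,0.002,0,1]'; python3 -m handwheel '[0,0,0.002,0,1,0,0,0.002,0,1]'
```

```text
clock: 19.65
eef_pos: [0.6367, 0.1785, 0.1909]
orientation: [0.682, 0.731, -0.0, -0.0]
contact_force: [0.6, -0.6, -0.6]
finger_gap: 0.0199
grip_force: 97.6
clock: 19.85
eef_pos: [0.637, 0.1787, 0.1898]
orientation: [0.682, 0.731, 0.0, 0.0]
contact_force: [-3.3, -0.4, 7.3]
finger_gap: 0.0199
grip_force: 98.3
clock: 20.05
eef_pos: [0.637, 0.1788, 0.1897]
orientation: [0.682, 0.732, 0.001, 0.001]
contact_force: [-12.9, 0.9, 30.2]
finger_gap: 0.0202
grip_force: 100.7
```

```bash
python3 -m handwheel '[0,0,0.0015,0,1,0,0,0.0015,0,1]'; python3 -m handwheel '[0,0,0.0015,0,1,0,0,0.0015,0,1,0,0,0.0015,0,1]'; python3 - <<'E'
from snap import *
c,p,d=snap("scene","s10"); q=cloud(c,d).reshape(-1,3); q=q[(d.ravel()>0)&(np.hypot(q[:,0]-.636,q[:,1]-.18)<.04)&(q[:,2]>.1)]
for lo in np.arange(.11,.18,.005):
    j=q[(q[:,2]>=lo)&(q[:,2]<lo+.005)]
    if len(j)>4: print(round(lo,3),len(j),np.median(j,0).round(4),j[:,:2].min(0).round(3),j[:,:2].max(0).round(3))
E
```

```text
clock: 20.25
eef_pos: [0.6371, 0.1789, 0.1896]
orientation: [0.682, 0.732, 0.002, 0.001]
contact_force: [-17.4, -1.9, 47.9]
finger_gap: 0.0199
grip_force: 102.5
clock: 20.55
eef_pos: [0.6372, 0.1789, 0.1895]
orientation: [0.682, 0.732, 0.002, 0.001]
contact_force: [-24.4, -2.9, 64.8]
finger_gap: 0.0203
grip_force: 104.4
0.11 25 [0.6425 0.1604 0.1122] [0.617 0.155] [0.66  0.182]
0.115 16 [0.6491 0.1608 0.1172] [0.618 0.153] [0.659 0.183]
0.12 13 [0.6492 0.155  0.1238] [0.621 0.15 ] [0.665 0.184]
0.125 110 [0.6418 0.1719 0.1274] [0.608 0.147] [0.665 0.211]
0.13 12 [0.6368 0.1708 0.1315] [0.617 0.154] [0.655 0.189]
0.135 11 [0.6361 0.1706 0.1386] [0.628 0.163] [0.647 0.176]
0.14 8 [0.642  0.172  0.1417] [0.625 0.168] [0.647 0.179]
0.145 14 [0.6395 0.1713 0.148 ] [0.625 0.166] [0.647 0.186]
0.15 11 [0.6401 0.1723 0.1535] [0.629 0.167] [0.647 0.176]
0.155 8 [0.6418 0.1733 0.1578] [0.629 0.17 ] [0.646 0.182]
0.16 11 [0.6411 0.1719 0.1624] [0.63  0.165] [0.646 0.18 ]
0.165 10 [0.6367 0.1698 0.1687] [0.625 0.166] [0.646 0.178]
0.17 13 [0.6391 0.1714 0.1722] [0.617 0.167] [0.652 0.179]
0.175 14 [0.6401 0.1683 0.1775] [0.62  0.165] [0.658 0.173]
```

The collar's top reads 0.127, exactly the rim height plus the collar's thickness, so it is home. I'll unload, release and withdraw.

```bash
python3 -m handwheel '[0,0,-0.003,0,1,0,0,-0.005,0,1,0,0,-0.005,0,0.6,0,0,-0.005,0,0.3,0,0,-0.005,0,0,0,0,-0.005,0,0,0,0,-0.005,0,0,0,0,-0.005,0,0,0,0,-0.03,0,0,0,0,-0.075,0,0,0,0,-0.12,0,0,0,0,-0.15,0,0]' 20; python3 - <<'E'
from snap import *
for n in("scene","wrist"):
    c,p,d=snap(n,n+"11"); q=cloud(c,d).reshape(-1,3); q=q[(d.ravel()>0)&(np.hypot(q[:,0]-.636,q[:,1]-.18)<.045)&(q[:,2]>.1)]
    j=q[(q[:,2]>.12)&(q[:,2]<.135)]; A=np.c_[j[:,:2]-[.636,.18],np.ones(len(j))]; print(n,len(j),"plane",np.linalg.lstsq(A,j[:,2],rcond=None)[0].round(4),"med z",np.median(j[:,2]),"circ",cv2.minEnclosingCircle(j[:,:2].astype(np.float32)))
    t=q[(q[:,2]>.21)&(q[:,2]<.23)]; print("end",len(t),np.median(t,0) if len(t) else None)
p=np.load("scene11.npz")['p']; cv2.imwrite('pics/s11c.png',cv2.resize(p[80:300,200:470,::-1],None,fx=2.7,fy=2.7))
E
```

```text
clock: 21.8
eef_pos: [0.6372, 0.1786, 0.3375]
orientation: [0.682, 0.731, 0.001, 0.001]
contact_force: [1.1, 0.4, 0.3]
finger_gap: 0.0855
grip_force: 0.0
scene 132 plane [-0.0196  0.0268  0.1276] med z 0.12732954824436266 circ ((0.6353639960289001, 0.1768953502178192), 0.031211771070957184)
end 36 [0.63730472 0.17333614 0.21832065]
wrist 1319 plane [-0.0019 -0.0029  0.1276] med z 0.12761429895297643 circ ((0.6368547081947327, 0.17981551587581635), 0.029923534020781517)
end 487 [0.63691843 0.18131447 0.22025848]
```

View pics/s11c.png

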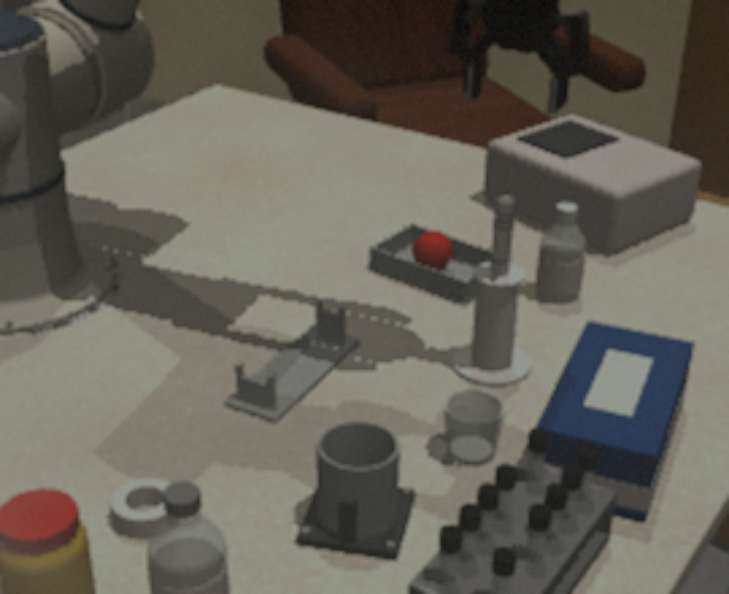

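The brush stands upright in the tube: collar at crop (500,272) flat on the rim, tilt about 0.2°, handle end at z = 0.220 as expected. The gripper is clear and the other objects are unmoved, so I'm handing in.

```bash
python3 -c "
from cell import robot
print(robot.finish_job())"
```

```text
the job is handed in; nothing more can be done
None
```

I stood the brush in the cup, let go, regrasped it by its end and made three full strokes. I then pressed it home in its tube holder and handed the job in at about 22 s, with no verdict returned.

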